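# Set the pill carousel to the blue tablets

## Robot

A 7-joint arm with a two-finger parallel gripper is mounted at the origin on the work surface. World frame = base frame: x ahead of the robot, y to its left, z up, the work surface at z = 0. Lengths are in m, angles in rad, forces in N, time in s.
With the tool pointing down it reaches from about 0.4 to 0.85 m from the base axis. Payload 10.4 kg.
Tool frame: the origin (TCP) lies at the very end of the fingers, on their centre line; the grasp point (between the pads) lies 19 mm behind it; x points along the fingers, z is the direction in which the jaws open and shut, and the axes are right-handed (so a half turn about x gives the same grasp; the last joint's range is limited). The gripper opens to 85 mm and grips with 20 to 120 N. Pads are 22 mm wide; open, the fingers measure 114 mm over their backs; the gripper's body (76 mm by 85 mm) begins 54 mm behind the grasp point. The pads swing forward as they close: fully open they stand 13 mm farther back than shut.
Start: joints at [-1.216, 0.332, -0.065, 1.46, 0.022, 1.35, -0.088], TCP at [0.231, 0.581, 0.231] pointing down, gripper open.
Joint ranges: [-2.6, 2.6], [-0.5, 2.12], [-1.47, 1.34], [0.16, 2.42], [-1.27, 4.41], [0.06, 2.06], [-2.6, 2.6]. Speed limits (rad/s): [2.22, 2.22, 2.79, 2.79, 3.14, 3.14, 3.14].

## Interface

Orientations are given as a unit quaternion [x, y, z, w].
In Python, from workcell import telemetry, viewer, manip, spot_in, mark_of gives the robot as it stands. The module is installed in compiled form; this text tells all that it offers.
- The arm moves only by the shell command python3 -m crank 'ROWS' [FORCE]. ROWS is JSON, a list of rows, each a list of 3 entries, a list of its own where there are three numbers: the closure, from 0 (fully open) to 1 (shut), then the shift along the world's x, y, z in cm, then the turn, a rotation vector about the world's x, y, z in rad. A call has 1 to 12 rows; each row shifts and turns the commanded pose from where the row before left it; what a row does not reach is not made up. A row lasts 1/12 s, in which the tool goes at most 41.7 mm and 7.16 degrees, less where a joint would pass 70% of its speed; a pose out of reach is approached as far as the arm can. A call with a gripper value outside its range is refused whole. The fingers move at their own pace and stop on an object; FORCE is the grip in N (left out, the last holds). Time passes only in rows, so rows that do not move let the fingers close. It gives the time, the measured TCP pose, the force and the opening at its end, in the units of the state.
- telemetry.get_obs(): the state, without advancing time (a new reading comes with each control period).
- viewer.camera(name): name is "scene" or "top" or "wrist"; returns a dict with "frame" (420x560x3 uint8, red, green, blue), "intrinsics" (3x3 intrinsics, pixels), "cam_to_world" (4x4, takes a point from camera to world coordinates). Camera axes: x right, y up, looking along -z (the intrinsics and any distortion apply to the point x, -y, -z); pixel columns grow to the right and rows downward; lengths in m; the calibration is good to about 2 mm. A picture is of the moment at which its call begins. There is no depth.
- manip.hand_in(): hands the job in, once; it reports no verdict.
Trained networks look in a picture, given as the dict that the camera call returned (one of the last four; its "shot" number tells which), for a name from the list of things; names that differ only in an ending like _2 or _b are one class to them, and where a whole thing is asked for, a point or a joint stands for the part that bears it (a point fixed in the world has none). Each returns a list of dicts, best first, with "conf" (0 to 1); they miss things now and then, are a little off and sometimes report something else, mostly with a low value. They report only what shows in the picture. A call takes as long as a camera call. They do not tell look-alikes from the thing itself.
- spot_in(thing, picture): "location" ([x, y, z] in m, in the coordinates of the camera as it stood for that picture, good to about 4 mm: the middle of the surface that is visible of it).
- mark_of(thing, picture): "location" ([x, y, z] in m, in the coordinates of the camera as it stood for that picture, good to about 4 mm: a listed point, or the origin of a listed thing).
The state is a dict: "clock": time; "joint_pos": joint angles; "joint_velocities": joint speeds; "tau": joint torques, N m; "position": TCP position; "ee_rot": TCP orientation; "ft_force": force on the tool from outside, world axes, zero at the start; "torque": the same for the moment, N m; "grip_width": opening from 0.0 (shut) to 1.0 (fully open).
Only numpy, scipy, OpenCV 4.12 (cv2) and the standard library are available. Lean on these libraries where they do the work, as an engineer would, in place of code of your own. Each camera call takes 0.05 s, during which the arm holds its last target. There are 200 camera calls.

## Task

Turn the clear lid of the round pill carousel by its black grip bar until the black-rimmed opening in the lid stands over the well with the blue tablets, then let go of it. Leave the sanitizer bottle standing where it is.

Things in the scene. Friction and masses are not known exactly. Their poses are not given: they have to be found in the camera images.
- lid_grip (a point): Point to grip on the lid's upright black bar, on the vertical axis about which the lid turns, 58 mm above the desk. Bar: 48 mm long, 14 mm thick, from the lid's flat top face (26 mm below this point) to 10 mm above this point. Axes turn with the lid: x along the bar towards the lid's opening, y across the 14 mm thickness, z up. The lid turns both ways with light friction (0.05 N m) and stays put.
- lid_opening (a point): Centre of the black-rimmed opening (29 mm radially by 24 mm wide) in the clear flat lid, at its top face, 32 mm above the desk, 45.5 mm from the lid's axis. Turns with the lid; axes as lid_grip. The lid is 138 mm across, on a round white dish 144 mm across, fixed to the desk, with ten wells 36 degrees apart: an empty one where the opening starts, two with tablets to either side of that.
- blue_tablets: Heap of blue round tablets in a blue cup, together 25 mm across, 16 mm high, in one well under the clear lid (red, yellow and green ones lie in three others). Origin: heap's centre on the well's floor, 8 mm above the desk, 45.5 mm from the lid's axis. Fixed, never more than 85 degrees from the opening at the start, so one grasp is enough.
- sanitizer_mid (a point): Bystander: middle (75 mm up) of a loose upright white bottle with blue cap and green label, 54 mm across, 150 mm high, on the desk to the left (+y) of the carousel. A phone and a blue tissue box also lie about.
Mind the look-alikes: they are no part of the job. Leave any turquoise or yellow look-alike of the part that bears lid_grip alone.

How it is judged:
At the end, for the whole second after the job is handed in: The centre of the lid's opening stands within 10 mm horizontally (about 12 degrees of turn) of the centre of the blue tablets, and the middle of the sanitizer bottle is within 30 mm of where it started (horizontal distance between lid_opening and blue_tablets below 0.01 m and distance of sanitizer_mid from where it was at the start of the episode below 0.03 m); the robot touches nothing.
It fails at once if the sanitizer bottle is knocked or shoved away (its middle more than 30 mm from its start) (distance of sanitizer_mid from where it was at the start of the episode above 0.03 m).
It also fails if it takes over 29 s, if anything falls off the work surface, if the arm or the gripper's body presses on something with over 40 N, if the wrist force passes 120 N, or if a joint passes its speed limit or range.

## Working session

There is one attempt and no reset: what is moved stays moved. The work goes in short steps, Python scripts to look and compute and a shell command to move; the robot and the scene stay as the last step left them, time stands still between calls to the robot, and variables do not carry over. Pictures are saved under pics/ and viewed, about 8 in all and at most 12, crops included, and the job is handed in when it is done.

```bash
mkdir -p pics
cat > h.py <<'E'
from workcell import telemetry, viewer, manip, spot_in, mark_of
import numpy as np, cv2
def w(pic,p): return (np.array(pic["cam_to_world"])@np.r_[p,1])[:3]
def px(pic,P):
    c=np.linalg.inv(pic["cam_to_world"])@np.r_[P,1]; k=pic["intrinsics"]@np.array([c[0],-c[1],-c[2]]); return k[:2]/k[2]
def look(name,things,save=None):
    p=viewer.camera(name)
    if save: cv2.imwrite("pics/"+save,p["frame"][:,:,::-1])
    for t in things:
        for d in mark_of(t,p)[:4]:
            P=w(p,d["location"]); print(name,t,round(d["conf"],2),P.round(4),px(p,P).round(0))
    return p
E
python3 - <<'E'
from h import *
T=["lid_grip","lid_opening","blue_tablets","sanitizer_mid"]
for c in ["scene","top","wrist"]: look(c,T,c+"0.png")
a=cv2.imread("pics/scene0.png");b=cv2.imread("pics/top0.png")
cv2.imwrite("pics/both.png",cv2.resize(np.vstack([a,b]),(400,600)) )
o=telemetry.get_obs();print({k:np.round(o[k],3) for k in o})
E
```

```text
scene lid_grip 0.95 [ 0.346  -0.1079  0.0575] [156. 222.]
scene lid_grip 0.79 [0.3836 0.1087 0.0584] [256. 170.]
scene lid_grip 0.61 [ 0.5546 -0.0858  0.0569] [247. 279.]
scene lid_opening 0.74 [0.4299 0.0942 0.0349] [269. 193.]
scene lid_opening 0.64 [ 0.3819 -0.1309  0.033 ] [161. 248.]
scene lid_opening 0.61 [ 0.5948 -0.1021  0.0322] [258. 308.]
scene sanitizer_mid 0.6 [0.5715 0.0677 0.0755] [316. 224.]
top lid_grip 0.93 [ 0.3439 -0.1099  0.0579] [380. 274.]
top lid_grip 0.93 [0.3859 0.1042 0.0586] [255. 258.]
top lid_grip 0.63 [ 0.5521 -0.0788  0.0599] [350. 160.]
top lid_opening 0.73 [ 0.5999 -0.0977  0.03  ] [355. 140.]
top lid_opening 0.69 [0.4346 0.0961 0.033 ] [259. 232.]
top lid_opening 0.57 [ 0.3825 -0.1261  0.0294] [383. 253.]
top sanitizer_mid 0.78 [0.5683 0.07   0.0727] [268. 154.]
top sanitizer_mid 0.2 [ 0.5994 -0.0989  0.0292] [355. 141.]
{'clock': np.float64(0.75), 'joint_pos': array([-1.216,  0.332, -0.065,  1.46 ,  0.022,  1.35 , -0.088]), 'joint_velocities': array([-0.001, -0.001, -0.001,  0.   , -0.001,  0.001,  0.001]), 'tau': array([-1.0000e-03, -6.2513e+01,  4.8000e-02, -3.9180e+01,  1.7000e-02,
        2.0000e-03,  0.0000e+00]), 'position': array([0.231, 0.581, 0.231]), 'ee_rot': array([-0.397,  0.585,  0.397,  0.585]), 'ft_force': array([-0.092, -0.25 , -0.317]), 'torque': array([0.033, 0.008, 0.018]), 'grip_width': np.float64(1.002)}
```

View pics/top0.png

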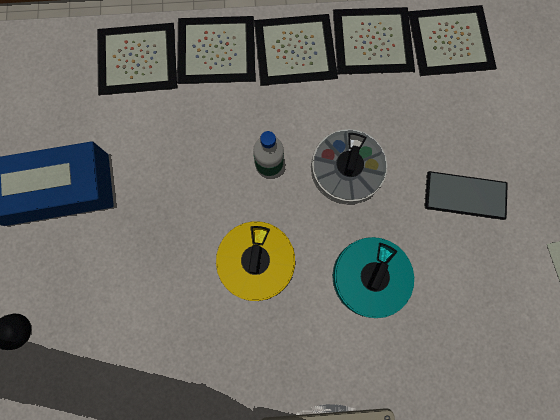

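View pics/scene0.png

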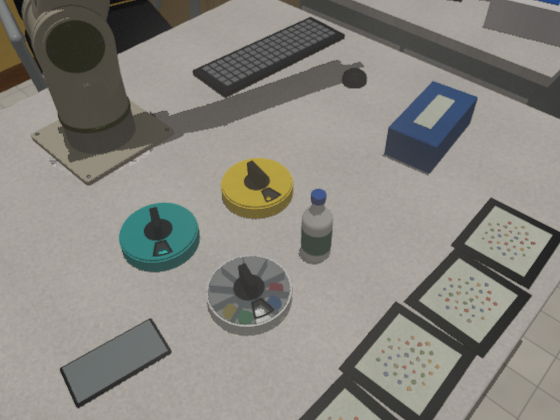

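The top picture shows the clear carousel at about (350,160), with its opening at (356,141) and blue tablets at (340,147), one well counter-clockwise. The bottle is at (268,155), and the yellow (255,260) and turquoise (375,277) lids are decoys. Next I'll zoom in for the angles and get the current jaw direction.

Run:
```python
from h import *
from scipy.spatial.transform import Rotation as R
o=telemetry.get_obs(); M=R.from_quat(o["ee_rot"]).as_matrix(); print(M.round(3))
z=M[:,2];print("jaw yaw",np.degrees(np.arctan2(z[1],z[0])))
b=cv2.imread("pics/top0.png");a=cv2.imread("pics/scene0.png")
cv2.imwrite("pics/crop.png",np.hstack([cv2.resize(b[115:215,300:400],(400,400),interpolation=cv2.INTER_CUBIC),cv2.resize(a[245:345,200:300],(400,400),interpolation=cv2.INTER_CUBIC)]))
for c in ["top","scene"]:
    p=viewer.camera(c); 
    for n in ["lid_grip","lid_opening","blue_tablets"]:
        for d in spot_in(n,p): print(c,n,d["conf"],w(p,d["location"]).round(4))
    C=np.array([.553,-.082,.032])
    for th in range(-40,40,10):
        t=np.radians(th);u=np.array([np.cos(t),np.sin(t),0]); print(th,px(p,C+.0455*u).round(1))
    print("blue hyp",[px(p,np.r_[C[:2],.018]+.0455*np.array([np.cos(t),np.sin(t),0])).round(1) for t in np.radians([5,15,25,35])])
```

```text
[[ 0.    -0.929  0.369]
 [ 0.     0.369  0.929]
 [-1.     0.     0.   ]]
jaw yaw 68.3534032608534
top lid_grip 0.76 [0.3848 0.1037 0.0372]
top lid_grip 0.73 [ 0.3381 -0.1006  0.0327]
top lid_grip 0.62 [ 0.5497 -0.0757  0.0299]
top lid_opening 0.74 [0.3842 0.1066 0.0346]
top lid_opening 0.7 [ 0.5512 -0.0784  0.0298]
top lid_opening 0.62 [ 0.3389 -0.1007  0.0318]
-40 [362.6 145.4]
-30 [359.  143.4]
-20 [355.  141.9]
-10 [350.9 141.2]
0 [346.8 141.1]
10 [342.7 141.7]
20 [338.8 142.9]
30 [335.3 144.8]
blue hyp [array([343.6, 143.8]), array([339.6, 144.7]), array([335.9, 146.3]), array([332.6, 148.5])]
scene lid_grip 0.85 [ 0.5609 -0.0931  0.0342]
scene lid_grip 0.77 [0.3882 0.0991 0.0325]
scene lid_grip 0.7 [ 0.3468 -0.1143  0.0308]
scene lid_opening 0.91 [ 0.3479 -0.1134  0.0296]
scene lid_opening 0.8 [0.3886 0.0965 0.0363]
scene lid_opening 0.78 [ 0.5567 -0.0891  0.0319]
scene lid_opening 0.63 [0.5816 0.0562 0.0841]
-40 [250.8 309. ]
-30 [255.7 308. ]
-20 [260.3 306.4]
-10 [264.5 304.1]
0 [268.2 301.3]
10 [271.3 298. ]
20 [273.6 294.4]
30 [275.1 290.5]
blue hyp [array([270.1, 304.4]), array([272.7, 301. ]), array([274.6, 297.2]), array([275.7, 293.3])]
```

View pics/crop.png

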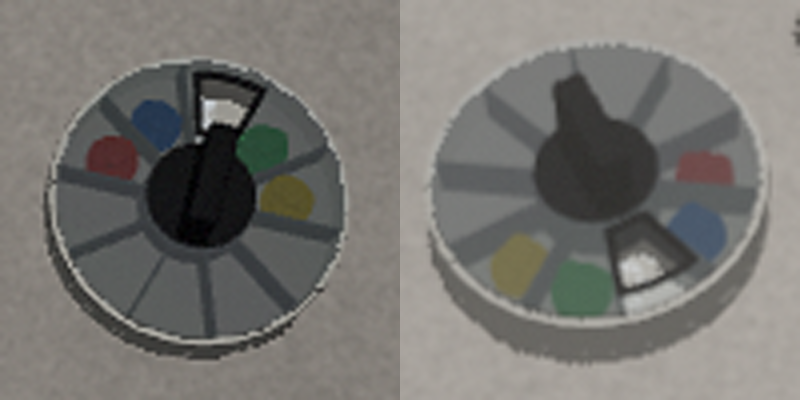

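Both crops agree: the opening is at about -23° of yaw and blue is in the next well, so the lid turns about +36°. The jaw yaw of 68° already lies across the bar. Now I'll move over the lid at the current height.

```bash
python3 -m crank '[[0,[1.6,-3.3,0],[0,0,0]],[0,[1.6,-3.3,0],[0,0,0]],[0,[1.6,-3.3,0],[0,0,0]],[0,[1.6,-3.3,0],[0,0,0]],[0,[1.6,-3.3,0],[0,0,0]],[0,[1.6,-3.3,0],[0,0,0]],[0,[1.6,-3.3,0],[0,0,0]],[0,[1.6,-3.3,0],[0,0,0]],[0,[1.6,-3.3,0],[0,0,0]],[0,[1.6,-3.3,0],[0,0,0]],[0,[0,0,0],[0,0,0]],[0,[0,0,0],[0,0,0]]]'
python3 -m crank '[[0,[1.6,-3.3,0],[0,0,0]],[0,[1.6,-3.3,0],[0,0,0]],[0,[1.6,-3.3,0],[0,0,0]],[0,[1.6,-3.3,0],[0,0,0]],[0,[1.6,-3.3,0],[0,0,0]],[0,[1.6,-3.3,0],[0,0,0]],[0,[1.6,-3.3,0],[0,0,0]],[0,[1.6,-3.3,0],[0,0,0]],[0,[1.6,-3.3,0],[0,0,0]],[0,[1.6,-3.3,0],[0,0,0]],[0,[0,0,0],[0,0,0]],[0,[0,0,0],[0,0,0]]]'
python3 - <<'E'
from h import *
look("wrist",["lid_grip","lid_opening","blue_tablets"],"w1.png")
o=telemetry.get_obs();print(o["clock"],o["position"],o["joint_pos"].round(2),o["ee_rot"])
E
```

```text
clock: 2.15
position: [0.3915, 0.2493, 0.2317]
ee_rot: [-0.396, 0.586, 0.396, 0.586]
ft_force: [-0.5, 1.4, 0.5]
grip_width: 1.002
clock: 3.15
position: [0.5511, -0.0798, 0.2309]
ee_rot: [-0.397, 0.586, 0.396, 0.585]
ft_force: [0.4, 1.2, -0.3]
grip_width: 0.998
wrist lid_grip 0.62 [ 0.5567 -0.0844  0.0576] [282. 195.]
wrist lid_opening 0.86 [0.4336 0.0989 0.0271] [410.   4.]
wrist lid_opening 0.72 [ 0.597  -0.0958  0.0361] [285. 225.]
wrist lid_opening 0.56 [ 0.3788 -0.1305  0.0282] [172.  43.]
3.35 [ 0.5505605  -0.0770199   0.23127119] [-0.44  0.19  0.57  1.67 -0.1   1.31  1.34] [-0.39777056  0.58430824  0.39830407  0.58456508]
```

View pics/w1.png

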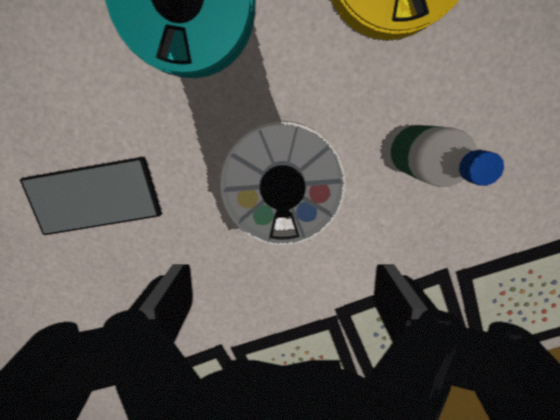

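The wrist view shows the clear lid at about (283,183), with the opening at (285,224) and blue at (307,212). The bottle is at (440,157), well clear. Next I'll turn these pixels into axis and angle values.

Run:
```python
from h import *
def ray(p,u,z):
    k=np.linalg.inv(p["intrinsics"])@np.r_[u,1]; d=p["cam_to_world"][:3,:3]@np.array([k[0],-k[1],-k[2]]);c=p["cam_to_world"][:3,3]
    return c+d*(z-c[2])/d[2]
P={c:viewer.camera(c) for c in ["wrist","top","scene"]}
for c in P: P[c]["cam_to_world"]=np.array(P[c]["cam_to_world"])
p=P["wrist"];C=ray(p,(283,182.5),.03);print("rim ctr wrist",C)
# plate circle detection for rim
for n,u,z in [("open",(284.7,224),.032),("blue",(307,212),.02),("red",(320,193),.02),("green",(263.5,215),.02),("yel",(248,199),.02)]:
    q=ray(p,u,z);d=(q-C)[:2];print(n,q.round(4),np.hypot(*d).round(4),np.degrees(np.arctan2(d[1],d[0])).round(1))
print("rim ctr top",ray(P["top"],(349.5,165.2),.03),"scene",ray(P["scene"],(249.7,290.5),.03))
pts=[("top",(339,146)),("top",(357.3,141))];
for n,a,b,z in [("blue",(339,146.2),(274.3,302.5),.02),("open",(357.3,141),(262.5,308.5),.032)]:
    print(n,ray(P["top"],a,z),ray(P["scene"],b,z))
for c in ["top","scene","wrist"]:
    for d in mark_of("lid_grip",P[c]): print(c,round(d["conf"],2),w(P[c],d["location"]).round(4))
print(telemetry.get_obs()["position"])
```

```text
rim ctr wrist [ 0.55010355 -0.07706206  0.03      ]
open [ 0.5962 -0.0931  0.032 ] 0.0488 -19.2
blue [ 0.5959 -0.0644  0.02  ] 0.0475 15.4
red [ 0.5796 -0.0422  0.02  ] 0.0456 49.7
green [ 0.5803 -0.114   0.02  ] 0.0477 -50.7
yel [ 0.5553 -0.1233  0.02  ] 0.0466 -83.5
rim ctr top [ 0.55088516 -0.08262277  0.03      ] scene [ 0.56021481 -0.08657122  0.03      ]
blue [ 0.59334746 -0.06834542  0.02      ] [ 0.60183912 -0.0715536   0.02      ]
open [ 0.5973282  -0.10210895  0.032     ] [ 0.60115451 -0.09799141  0.032     ]
top 0.82 [ 0.3395 -0.1093  0.062 ]
top 0.69 [0.3826 0.1022 0.0612]
top 0.64 [ 0.5523 -0.0818  0.0585]
scene 0.94 [0.3809 0.1077 0.0581]
scene 0.92 [ 0.5552 -0.085   0.0579]
scene 0.88 [ 0.3429 -0.1073  0.0586]
wrist 0.93 [ 0.5536 -0.0852  0.057 ]
[ 0.5505444  -0.07857383  0.23150683]
```

The axis estimates cluster around (0.552, -0.081) and the blue well is about +35° from the opening. I'll descend halfway and check from near.

```bash
python3 -m crank '[[0,[0.1,-0.2,-2],[0,0,0]],[0,[0,0,-3],[0,0,0]],[0,[0,0,-3],[0,0,0]],[0,[0,0,-3],[0,0,0]],[0,[0,0,-1],[0,0,0]],[0,[0,0,0],[0,0,0]],[0,[0,0,0],[0,0,0]]]' 40
python3 - <<'E'
from h import *
p=look("wrist",["lid_grip","lid_opening","blue_tablets"],"w2.png")
for i in range(4): o=telemetry.get_obs();print(o["clock"],o["position"])
# mark expected bar points along lid axis at z=.068
for a in (-.024,0,.024): print(px(p,np.array([.5525+a*np.cos(-.36),-.0815+a*np.sin(-.36),.068])))
print("tcp axis at .068",px(p,np.r_[o["position"][:2],.068]))
E
```

```text
clock: 4.23
position: [0.5519, -0.0812, 0.1122]
ee_rot: [-0.397, 0.585, 0.397, 0.585]
ft_force: [-0.3, 0.0, 0.7]
grip_width: 1.001
wrist lid_grip 0.74 [ 0.5561 -0.0839  0.0567] [282. 235.]
wrist lid_opening 0.59 [ 0.5966 -0.0944  0.0367] [289. 275.]
4.4333 [ 0.55262004 -0.08113704  0.11308847]
4.4333 [ 0.55262004 -0.08113704  0.11308847]
4.4333 [ 0.55262004 -0.08113704  0.11308847]
4.4333 [ 0.55262004 -0.08113704  0.11308847]
[282.82828361 199.40820077]
[283.55422391 235.48030673]
[284.23071855 269.09544873]
tcp axis at .068 [284.14848392 235.44703425]
```

View pics/w2.png

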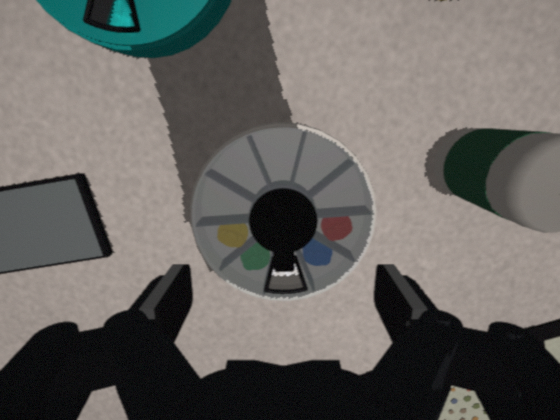

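The near view shows the bar upright in the image at x≈284, centred between the fingers and square to the jaws. The opening is at (286,278) and blue at (318,252). Now I'll descend and grip.

```bash
python3 -m crank '[[0,[0,0,-2.5],[0,0,0]],[0,[0,0,-2.5],[0,0,0]],[0,[0,0,-2.1],[0,0,0]],[0,[0,0,0],[0,0,0]],[0.6,[0,0,0],[0,0,0]],[1,[0,0,0],[0,0,0]],[1,[0,0,0],[0,0,0]],[1,[0,0,0],[0,0,0]],[1,[0,0,0],[0,0,0]],[1,[0,0,0],[0,0,0]],[1,[0,0,0],[0,0,0]],[1,[0,0,0],[0,0,0]]]' 40; python3 -m crank '[[1,[0,0,0],[0,0,0]],[1,[0,0,0],[0,0,0]]]'
```

```text
clock: 5.43
position: [0.5519, -0.0812, 0.0411]
ee_rot: [-0.397, 0.585, 0.397, 0.585]
ft_force: [-2.6, -0.2, 6.9]
grip_width: 0.153
clock: 5.6
position: [0.5519, -0.0812, 0.0411]
ee_rot: [-0.397, 0.585, 0.397, 0.585]
ft_force: [-2.5, -0.1, 5.9]
grip_width: 0.155
```

The opening of 13 mm means it holds the bar, and forces are low. Now I'll turn it about +35.5° (0.62 rad).

```bash
python3 -m crank '[[1,[0,0,0],[0,0,0.062]],[1,[0,0,0],[0,0,0.062]],[1,[0,0,0],[0,0,0.062]],[1,[0,0,0],[0,0,0.062]],[1,[0,0,0],[0,0,0.062]],[1,[0,0,0],[0,0,0.062]],[1,[0,0,0],[0,0,0.062]],[1,[0,0,0],[0,0,0.062]],[1,[0,0,0],[0,0,0.062]],[1,[0,0,0],[0,0,0.062]],[1,[0,0,0],[0,0,0]],[1,[0,0,0],[0,0,0]]]'
python3 - <<'E'
from h import *
from scipy.spatial.transform import Rotation as R
z=R.from_quat(telemetry.get_obs()["ee_rot"]).as_matrix()[:,2];print("jaw yaw",np.degrees(np.arctan2(z[1],z[0])))
I=[look(c,["lid_opening","blue_tablets"],c+"3.png")["frame"][:,:,::-1] for c in ["top","scene","wrist"]]
f=lambda a:cv2.resize(np.ascontiguousarray(a),(400,400),interpolation=cv2.INTER_CUBIC)
cv2.imwrite("pics/c3.png",np.hstack([f(I[0][115:215,300:400]),f(I[1][245:345,200:300])]))
E
```

```text
clock: 6.6
position: [0.5518, -0.0829, 0.0411]
ee_rot: [0.557, -0.436, -0.556, -0.436]
ft_force: [-2.4, -5.2, 5.2]
grip_width: 0.156
jaw yaw 103.81059043200273
top lid_opening 0.86 [ 0.3824 -0.1269  0.0294] [383. 253.]
top lid_opening 0.83 [ 0.6019 -0.0688  0.0308] [340. 140.]
top lid_opening 0.76 [0.4361 0.0962 0.0349] [259. 231.]
top blue_tablets 0.51 [ 0.598  -0.0699  0.0067] [339. 146.]
scene lid_opening 0.81 [ 0.5969 -0.0736  0.033 ] [271. 297.]
scene lid_opening 0.7 [ 0.3797 -0.13    0.031 ] [161. 248.]
scene lid_opening 0.6 [0.4288 0.095  0.0356] [268. 193.]
scene blue_tablets 0.61 [ 0.5954 -0.071   0.0079] [272. 304.]
```

View pics/c3.png

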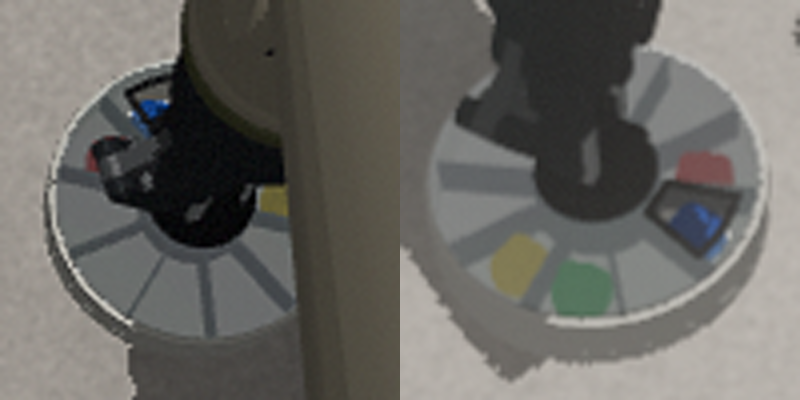

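The opening now frames the blue tablets: (339,141) in the top view and (273,299) in the scene view. The network puts the two points within about 4 mm. Now I'll release and lift.

```bash
python3 -m crank '[[0,[0,0,0],[0,0,0]],[0,[0,0,0],[0,0,0]],[0,[0,0,0],[0,0,0]],[0,[0,0,0],[0,0,0]],[0,[0,0,0],[0,0,0]],[0,[0,0,0],[0,0,0]],[0,[0,0,1],[0,0,0]],[0,[0,0,3],[0,0,0]],[0,[0,0,4],[0,0,0]],[0,[0,0,4],[0,0,0]],[0,[0,0,4],[0,0,0]],[0,[0,0,4],[0,0,0]]]'
python3 -m crank '[[0,[-3,0,1],[0,0,0]],[0,[-3,0,1],[0,0,0]],[0,[-3,0,0],[0,0,0]],[0,[0,0,0],[0,0,0]],[0,[0,0,0],[0,0,0]],[0,[0,0,0],[0,0,0]]]'
python3 - <<'E'
from h import *
I=[look(c,["lid_opening","blue_tablets","sanitizer_mid"])["frame"][:,:,::-1] for c in ["wrist","top","scene"]]
f=lambda a:cv2.resize(np.ascontiguousarray(a),(400,400),interpolation=cv2.INTER_CUBIC)
cv2.imwrite("pics/c4.png",np.hstack([cv2.resize(np.ascontiguousarray(I[0]),(400,300)),f(I[2][195:345,200:350])[:300]]))
E
```

```text
clock: 8.05
position: [0.551, -0.0813, 0.2433]
ee_rot: [0.557, -0.436, -0.556, -0.436]
ft_force: [1.0, 0.3, -0.1]
grip_width: 0.997
clock: 8.55
position: [0.4619, -0.081, 0.261]
ee_rot: [0.557, -0.435, -0.557, -0.436]
ft_force: [0.3, 0.1, 0.3]
grip_width: 1.003
wrist lid_opening 0.67 [ 0.3795 -0.129   0.0317] [260.  98.]
wrist lid_opening 0.66 [0.427  0.0985 0.0284] [432. 185.]
wrist lid_opening 0.6 [ 0.5978 -0.069   0.0406] [268. 281.]
wrist blue_tablets 0.46 [ 0.597  -0.0638  0.0067] [273. 269.]
wrist sanitizer_mid 0.88 [0.5663 0.0695 0.075 ] [384. 297.]
top lid_opening 0.93 [0.4337 0.097  0.0355] [258. 232.]
top lid_opening 0.62 [ 0.38   -0.1255  0.0302] [383. 254.]
top blue_tablets 0.57 [ 0.5971 -0.0707  0.0052] [339. 147.]
top sanitizer_mid 0.73 [0.5725 0.0698 0.077 ] [268. 151.]
scene lid_opening 0.87 [0.4337 0.0983 0.035 ] [271. 193.]
scene lid_opening 0.83 [ 0.3818 -0.1304  0.0314] [161. 249.]
scene lid_opening 0.74 [ 0.595  -0.0735  0.0298] [270. 298.]
scene blue_tablets 0.62 [ 0.5957 -0.0723  0.0066] [272. 305.]
```

View pics/c4.png

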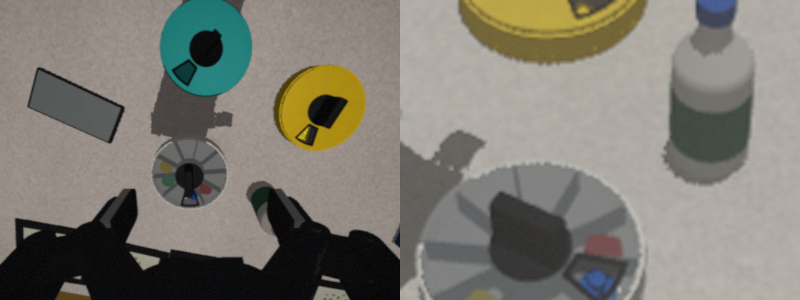

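The opening stands over the blue tablets at (595,278) in the crop. The bottle is upright and unmoved, and the arm is clear at z = 0.26 m.

```bash
python3 -c "
from h import *
print(manip.hand_in(), telemetry.get_obs()['clock'])"
```

```text
the job is handed in; nothing more can be done
the job is handed in; nothing more can be done
```

I gripped the clear lid's black bar, turned the lid about +35.5° so its opening came over the blue tablets, let go and moved the arm clear. The job was handed in about 9 s into the 29 s limit; no verdict was reported.

- **Opening over the tablets:** after release the trained networks put the opening's centre about 1.4 mm (scene view) and 5 mm (wrist view) from the tablets' centre, against the 10 mm limit. The top view found the tablets but missed the opening that time. The scene view confirmed the opening framing the blue tablets.
- **Sanitizer bottle:** it stands upright where it started, with measured positions agreeing to about 5 mm, which is near the networks' own error.
- **Forces and clearance:** printed forces stayed below about 8 N. At the end the gripper was open at 0.26 m height, and the wrist force was near zero.
- **Disagreement:** before the grasp, estimates of the lid's axis differed by up to about 10 mm between methods. I used (0.552, -0.081) m, and the near wrist view showed the bar centred between the fingers.

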